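# Seat a keyed stirrer spindle in the mixer drive and hold it home

## Task

Take the keyed stirrer spindle out of its black stand by its flat blue handle and put its nose into the steel hub on the white mixer drive. Press down lightly and turn it until the key slips into the hub's keyway, then keep pushing, against the ejector spring in the hub, until the collar is fully down on the hub. Do not let go: finish still gripping the handle and holding the spindle pushed fully home, with the other things on the bench left where they are.

Things in the scene. Friction and masses are not known exactly. Their poses are not given: they have to be found in the camera images.
- spindle: the loose keyed spindle, upright, nose down, 84 mm tall, about 0.12 kg. Origin: centre of the tip of its nose; z up along its axis, x towards the key (at the start within 0.75 rad of world +x). From the tip up: steel shaft 18 mm in diameter (first 6 mm taper from 11 mm), steel collar 36 mm in diameter from 36 to 42 mm, 10 mm neck to 58 mm, flat blue handle from 58 to 84 mm
- key_foot (a point): lower end of the spindle's one brass key, at its outer edge: 14 mm above the tip and 14 mm from the axis, on the +x side. The key is 6 mm wide and runs from here up to the collar, 36 mm above the tip
- spindle_tip (a point): the point at the tip of the spindle's nose, on its axis; 14 mm deep in the hub when the key rides on the hub's top, 36 mm deep when the collar meets it
- spindle_grip (a point): the point on the spindle's axis 72 mm above the tip, mid-height in the handle: the place to grip, closing along the spindle's y. The handle is 50 mm long along x, 12 mm thick along y; its +x end (above the key) is white
- stand: the black block that the spindle starts in, fixed, 64x64x46 mm, with a round well 31 mm wide in its top (the spindle's collar lies on the rim, its tip 36 mm lower). Origin: centre of its underside
- drive: the mixer drive, fixed: white housing 120x110 mm with a dark panel on its front (-x side); in the middle on top a steel hub 50 mm in diameter (60 mm at the pulley at its foot), whose flat top is 96 mm above the origin. Origin: centre of the underside; x points to the back, away from the panel. The hub is held by its motor and turns only above about 0.5 N m
- hub_mouth (a point): centre of the hub's bore (20 mm wide) at its top face; axes as the drive's. One keyway in the bore, 8.5 mm wide, reaching 15.5 mm from the axis, open at the top, a red mark beside it. Its direction is not measured: from the axis it points within 0.6 rad either side of the drive's +x. The key drops in when within about 0.08 rad of it
- ejector (a joint): how far the spring ejector in the bore is pushed down, m: 0 = free (its top 22 mm below the hub's top), 0.014 = spindle fully home. It pushes up with 4 N at first contact and 9 N at home, and lifts the spindle when not held down
- timer: white bench timer, 62x62x22 mm, a bystander; origin: centre of its underside
- marker_black: black felt marker lying flat, 140 mm long, a bystander; origin: centre of its underside
- bottle_small: small brown bottle with a white cap, 42 mm across, 68 mm tall, a bystander; origin: centre of its underside
- petri_1: pink petri dish, 88 mm across, 15 mm tall, a bystander; origin: centre of its underside

How it is judged:
On the way, in this order (a step that is already met when the one before it is completed fails the run):
1. the spindle has been drawn out of its stand in the gripper and is clear above it (height (world z) of spindle_tip above 0.065 m and contact force between the fingers and spindle above 2 N), for 0.1 s.
2. the spindle's nose is in the hub's bore, upright (z of spindle_tip in the frame of drive between 0.055 and 0.088 m and horizontal distance between spindle_tip and hub_mouth below 0.005 m and angle between spindle's own z axis and vertical below 0.12 rad), for 0.1 s.
At the end, for the whole second after the job is handed in: Spindle tip at least 33.5 mm below the hub's top (collar within 2.5 mm of it), within 3 mm of the bore's axis, within 0.06 rad of upright, at rest; ejector pressed at least 11.5 mm; fingers still on the handle (over 4 N, TCP within 30 mm of the grip point) (z of spindle_tip in the frame of drive below 0.0625 m and horizontal distance between spindle_tip and hub_mouth below 0.003 m and angle between spindle's own z axis and vertical below 0.06 rad and value of joint ejector above 0.0115 m and contact force between the fingers and spindle above 4 N and distance between the grasp point and spindle_grip below 0.03 m and linear speed of spindle below 0.02 m/s); the arm keeps its last pose, push and grip.
It fails at once if a bystander (timer, black marker, small bottle or petri dish) is shifted by more than 30 mm (distance of any of timer, marker_black, bottle_small, petri_1 from where it was at the start of the episode above 0.03 m).
It also fails if it takes over 51 s, if anything falls off the work surface, if the arm or the gripper's body presses on something with over 40 N, if the wrist force passes 120 N, or if a joint passes its speed limit or range.

## Robot

A 6-joint arm with a two-finger parallel gripper is mounted at the origin on a cart in front of the work surface, level with it; the furniture and walls round the work are solid. World frame = base frame: x ahead of the robot, y to its left, z up, the work surface at z = 0. Lengths are in m, angles in rad, forces in N, time in s.
With the tool pointing down it reaches from about 0.25 to 0.725 m from the base axis. Payload 4 kg.
Tool frame: the origin (TCP) lies between the finger pads, 19 mm behind the fingertips; this is the grasp point; z points along the fingers, y is the line along which they close (so a half turn about z gives the same grasp; the last joint's range is limited). The gripper opens to 85 mm and grips with 20 to 120 N. Pads are 22 mm wide; open, the fingers measure 114 mm over their backs; the gripper's body (76 mm by 85 mm) begins 54 mm behind the grasp point. The pads swing forward as they close: fully open they stand 13 mm farther back than shut.
Start: joints at [-1.267, 0.241, 0.005, 1.335, 0, 1.571], TCP at [0.15, -0.477, 0.25] pointing down, gripper open.
Joint ranges: [-2.72, 2.72], [-1.05, 1.87], [-1.09, 1.28], [-1.99, 2.15], [-1.42, 1.44], [-3.14, 3.14]. Speed limits (rad/s): [2.79, 2.79, 3.14, 3.14, 3.14, 3.14].

## Interface

Orientations are given as a unit quaternion [x, y, z, w].
In Python, from workcell import bot gives the robot as it stands.
- The arm moves only by the tool jog_arm, called after "Call:" as a command line: name --argument value ..., lists and objects as JSON in quotes. Schema: {"type":"object","properties":{"increments":{"type":"array","items":{"type":"array","prefixItems":[{"type":"array","items":{"type":"number"},"minItems":3,"maxItems":3},{"type":"array","items":{"type":"number"},"minItems":3,"maxItems":3},{"type":"number"}],"minItems":3,"maxItems":3},"minItems":1,"maxItems":10},"only":{"type":"string"},"quiet":{"type":"boolean"},"lines":{"type":"string"}},"required":["increments"],"additionalProperties":false}. increments is a list of rows, 1 to 10 of them, each written [[rx, ry, rz], [dx, dy, dz], opening]: a rotation vector rx, ry, rz in units of 0.25 rad, then dx, dy, dz in mm, then the finger opening in m; each row is the pose to reach, as a shift and turn from the pose commanded when the call began, along the tool's axes at that moment; what a row does not reach only later rows make up. A row lasts 1/8 s, in which the tool goes at most 0.0625 m and 0.188 rad, less where a joint would pass 70% of its speed; a pose out of reach is approached as far as the arm can. The fingers move at their own pace and stop on an object; the grip force is fixed at half the most. Time passes only in rows, so rows that do not move let the fingers close. The tool returns the time, the measured TCP pose, the force, the opening and the grip force at its end. only (a regular expression) keeps the lines of the reply that match it, lines (a string "A,B") keeps lines A to B, and quiet returns only ok. Input that does not fit is refused with a message, and nothing moves.
- bot.get_obs(): the state, without advancing time (a new reading comes with each control period).
- bot.camera(name): name is "scene" or "top" or "wrist"; returns the picture (384x512x3 uint8, red, green, blue); there is no depth.
- bot.calibration(name): a dict with "mtx" (3x3 intrinsics, pixels), "k1" (the pictures are not rectified: a ray, as slopes to the right and down, at radius r is drawn at 1 + k1 r^2 times it, then the intrinsics apply), "R" (3x3) and "t" (3): a world point X has camera coordinates R X + t. Camera axes: x right, y down, z forward; pixel columns grow to the right and rows downward; lengths in m; the calibration is good to about 2 mm. A picture is of the moment at which its call begins: read the wrist's pose just before it. calibration takes no time and is no camera call; for the wrist camera it gives the pose at the moment of the call.
- bot.job_done(): hands the job in; it is judged then, once.
The state is a dict: "clock": time; "joint_pos": joint angles; "joint_vel": joint speeds; "tau": joint torques, N m; "eef_pos": TCP position; "tool_rot": TCP orientation; "ft_force": force on the tool from outside, world axes, zero at the start; "ft_torque": the same for the moment, N m; "grip_width": finger opening in m; "grasp_force": force on a finger pad.
Only numpy, scipy, OpenCV 4.12 (cv2) and the standard library are available. Lean on these libraries where they do the work, as an engineer would, in place of code of your own. Each camera call takes 0.05 s, during which the arm holds its last target. There are 200 camera calls.

## Working session

There is one attempt and no reset: what is moved stays moved. The work goes in short steps, Python scripts to look and compute and a tool call to move; the robot and the scene stay as the last step left them, time stands still between calls to the robot, and variables do not carry over. Pictures are saved under pics/ and viewed, at most 11 in all, crops included, and the job is handed in when it is done.

```bash
ls; mkdir -p pics; cat > h.py <<'E'
import numpy as np, cv2, json
from workcell import bot
def ray(cal,u,v):
    K=np.array(cal["mtx"]);R=np.array(cal["R"]);t=np.array(cal["t"])
    d=np.array([(u-K[0,2])/K[0,0],(v-K[1,2])/K[1,1]])
    s=d.copy()
    for _ in range(20): s=d/(1+cal["k1"]*(s@s))
    return -R.T@t, R.T@np.array([s[0],s[1],1])
def atz(cal,u,v,z):
    c,d=ray(cal,u,v); return c+d*(z-c[2])/d[2]
def proj(cal,X):
    K=np.array(cal["mtx"]);p=np.array(cal["R"])@X+np.array(cal["t"]);s=p[:2]/p[2]
    s=s*(1+cal["k1"]*(s@s)); return K[0,0]*s[0]+K[0,2],K[1,1]*s[1]+K[1,2]
E
python3 - <<'E'
from h import *
o=bot.get_obs();print(o)
a=[]
for n in("scene","top"):
    im=bot.camera(n)[:,:,::-1].copy();cv2.imwrite(f"pics/{n}0.png",im)
    c=bot.calibration(n);print(n,c)
E
```

```text
pics
workcell.py
{'clock': 0.0, 'joint_pos': array([-1.26698835e+00,  2.41449698e-01,  3.69567287e-03,  1.33519306e+00,
        2.15700017e-06,  1.57080303e+00]), 'joint_vel': array([ 0.00075212, -0.00104829,  0.00064236, -0.00109754, -0.00059767,
       -0.00108309]), 'tau': array([-1.00669899e-03, -3.72315502e+01,  2.52409691e+01,  1.67728920e-02,
        2.07230457e-06, -9.48047102e-06]), 'eef_pos': array([ 0.14939794, -0.47652581,  0.24908368]), 'tool_rot': array([ 9.88484694e-01,  1.51317064e-01, -1.61664187e-04, -1.06315741e-03]), 'ft_force': array([-0.19353836,  0.50794844,  0.32729596]), 'ft_torque': array([ 0.00796061, -0.00490449,  0.002943  ]), 'grasp_force': 0.0, 'grip_width': 0.08511354707478784}
scene {'mtx': array([[376.5914064 ,   0.        , 255.94521847],
       [  0.        , 376.5914064 , 194.30715983],
       [  0.        ,   0.        ,   1.        ]]), 'k1': 0.04316646955914286, 'R': array([[-0.90005886, -0.43574994, -0.00400451],
       [-0.33216789,  0.69199622, -0.64094128],
       [ 0.28206123, -0.57555471, -0.76757947]]), 't': array([0.41657675, 0.34949707, 0.73546777])}
top {'mtx': array([[486.31483683,   0.        , 257.85667493],
       [  0.        , 486.31483683, 184.98430115],
       [  0.        ,   0.        ,   1.        ]]), 'k1': -0.19809587615085286, 'R': array([[ 7.25896773e-03, -9.99973653e-01, -8.91038165e-06],
       [-9.92199134e-01, -7.20142230e-03, -1.24454881e-01],
       [ 1.24451538e-01,  9.12254839e-04, -9.92225268e-01]]), 't': array([-0.14453781,  0.55448497,  1.28822616])}
```

View pics/scene0.png

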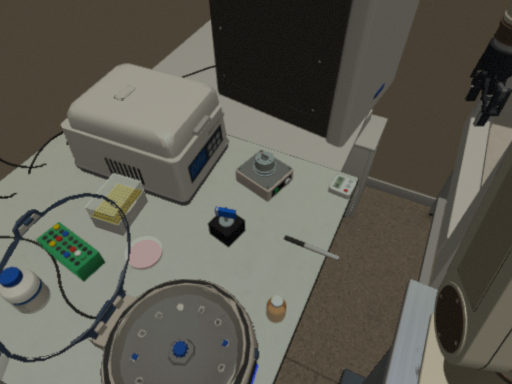

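View pics/top0.png

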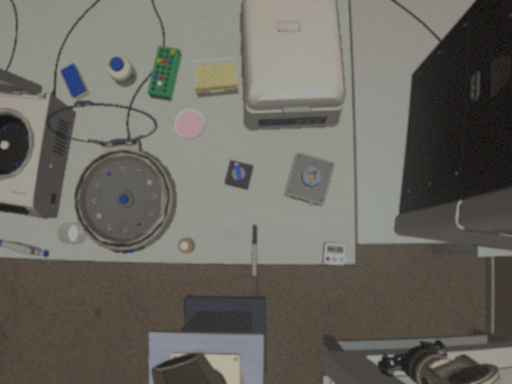

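The top view shows the spindle's handle at about (238,173) on the black stand. The hub is at about (311,176), the timer at (334,253) and the marker at (254,250). Next I'll enlarge the spindle and hub.

```bash
python3 - <<'E'
from h import *
t=cv2.imread("pics/top0.png");s=cv2.imread("pics/scene0.png")
f=lambda im,x,y,w=50,k=8:cv2.resize(im[y:y+36,x:x+w],None,fx=k,fy=k,interpolation=cv2.INTER_CUBIC)
A=np.hstack([f(t,213,155),f(t,286,158)]);B=np.hstack([f(s,203,200),f(s,240,145)])
cv2.imwrite("pics/z.png",np.vstack([A,B]))
c=bot.calibration("top")
print(atz(c,238,173,.094),atz(c,311.5,176,.096))
E
```

```text
[ 0.57917801 -0.08858245  0.094     ] [ 0.57242924 -0.28016056  0.096     ]
```

View pics/z.png

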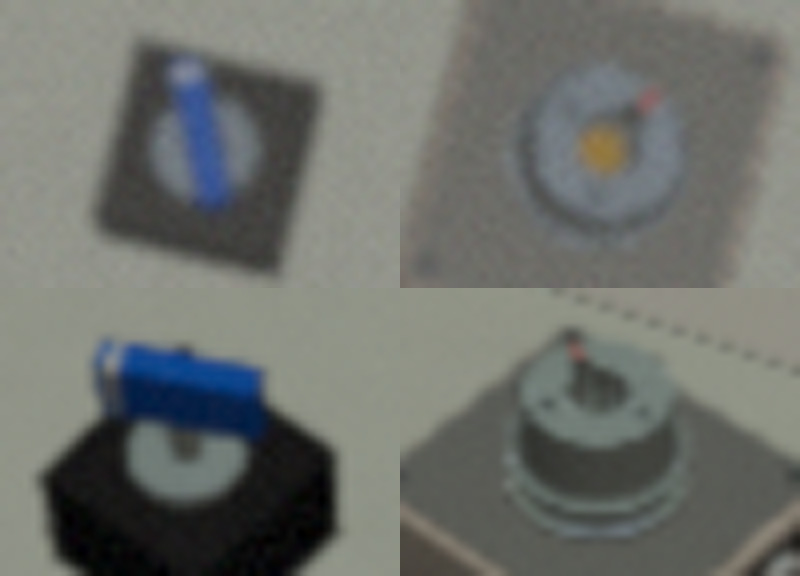

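The spindle's yaw is about +0.2 rad (white end toward +x), and the keyway points to about -0.7 rad in world. I'll go above the hub first and look through the wrist camera.

The rows are not in the units I measure in: shifts go in mm and turns go in units of 0.25 rad. I convert before sending: 0.46 m is 460, -0.06 m is -60.

Call:
jog_arm --increments '[[[0,0,0],[460,-60,0],0.085],[[0,0,0],[460,-60,0],0.085],[[0,0,0],[460,-60,0],0.085],[[0,0,0],[460,-60,0],0.085],[[0,0,0],[460,-60,0],0.085],[[0,0,0],[460,-60,0],0.085],[[0,0,0],[460,-60,0],0.085],[[0,0,0],[460,-60,0],0.085],[[0,0,0],[460,-60,0],0.085]]'

```text
clock: 1.23
eef_pos: [0.5719, -0.2806, 0.2483]
tool_rot: [0.988, 0.153, -0.001, -0.001]
ft_force: [0.1, -0.4, -0.7]
grip_width: 0.085
grasp_force: 0.0
```

```bash
python3 - <<'E'
from h import *
o=bot.get_obs();print(o["eef_pos"],o["tool_rot"],o["joint_pos"],np.abs(o["joint_vel"]).max())
c=bot.calibration("wrist");im=bot.camera("wrist")[:,:,::-1]
cv2.imwrite("pics/w1.png",im);print(c)
print(proj(c,np.array([.5724,-.2802,.096])),proj(c,np.array([.579,-.0886,.094])))
E
```

```text
[ 0.57193774 -0.28057108  0.2483476 ] [ 9.88220866e-01  1.53030740e-01 -8.60425835e-04 -6.09505290e-04] [-4.56075193e-01  5.26183071e-01  4.22056804e-01  1.46877888e+00
  1.39518815e-05  2.37824845e+00] 0.045265997663976536
{'mtx': array([[272.67115875,   0.        , 255.57492506],
       [  0.        , 272.67115875, 190.11837103],
       [  0.        ,   0.        ,   1.        ]]), 'k1': -0.058310646698231834, 'R': array([[ 0.30252745, -0.9531385 , -0.00203285],
       [-0.90839344, -0.28896981,  0.30218836],
       [-0.28861479, -0.08957365, -0.95324607]]), 't': array([-0.43978189,  0.39948999,  0.51872416])}
(np.float64(255.82096257842613), np.float64(180.1518860612022)) (np.float64(78.90115507358848), np.float64(119.13856555062692))
```
View pics/w1.png

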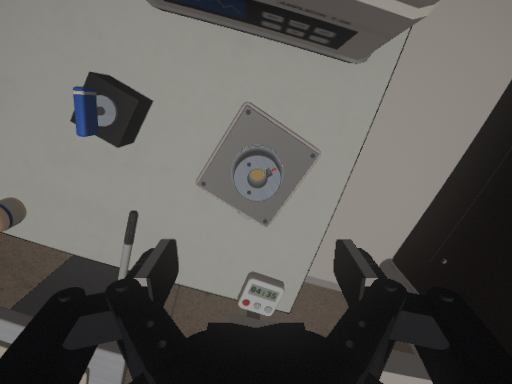

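The wrist view shows the hub's bore at about (258,177), with the red mark and keyway at about (270,172). The handle is at about (86,110). I'll enlarge both, and rectify the hub's top plane to world axes.

```bash
python3 - <<'E'
from h import *
im=cv2.imread("pics/w1.png");c=bot.calibration("wrist")
def rect(x0,y0,z,half=.032,n=400):
    # image up=+x, right=-y
    g=np.linspace(-half,half,n);m=np.zeros((n,n,2),np.float32)
    for i,a in enumerate(g):
        for j,b in enumerate(g): m[i,j]=proj(c,np.array([x0-a,y0-b,z]))
    return cv2.remap(im,m,None,cv2.INTER_CUBIC)
A=rect(.572,-.280,.096);B=rect(.579,-.0886,.094)
for I in(A,B):
    for k in range(0,400,50): cv2.line(I,(k,0),(k,6 if k!=200 else 20),(0,255,0),1);cv2.line(I,(0,k),(6 if k!=200 else 20,k),(0,255,0),1)
cv2.imwrite("pics/r.png",np.hstack([A,B]))
E
```

View pics/r.png

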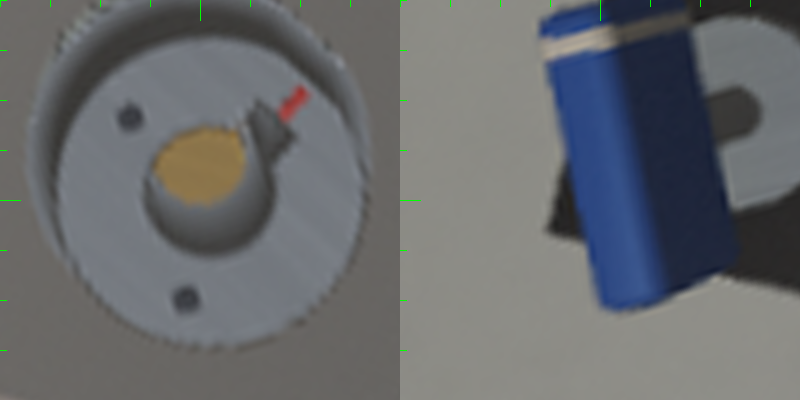

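From the rectified view, the hub is at (0.573,-0.2816) with the keyway at -0.74 rad. The disc's diameter comes out at 49 mm, against 50 mm given. The spindle is at about (0.585,-0.089) with yaw 0.21. I'll go above the spindle and refine that.

Converted, 0.05 m is 50, -0.179 m is -179, 0.096 rad is 0.384.

Call:
jog_arm --increments '[[[0,0,0.384],[71,-179,50],0.085],[[0,0,0.384],[71,-179,50],0.085],[[0,0,0.384],[71,-179,50],0.085],[[0,0,0.384],[71,-179,50],0.085],[[0,0,0.384],[71,-179,50],0.085]]'

```text
clock: 1.9
eef_pos: [0.584, -0.0906, 0.2002]
tool_rot: [0.995, 0.104, -0.0, 0.0]
ft_force: [0.9, -0.7, 0.3]
grip_width: 0.0852
grasp_force: 0.0
```

```bash
python3 - <<'E'
from h import *
o=bot.get_obs();print(o["eef_pos"],o["tool_rot"],np.abs(o["joint_vel"]).max())
c=bot.calibration("wrist");im=bot.camera("wrist")[:,:,::-1].copy()
cv2.imwrite("pics/w2.png",im);print(-c["R"].T@c["t"])
def rect(x0,y0,z,half=.032,n=400):
    g=np.linspace(-half,half,n);m=np.zeros((n,n,2),np.float32)
    for i,a in enumerate(g):
        for j,b in enumerate(g): m[i,j]=proj(c,np.array([x0-a,y0-b,z]))
    return cv2.remap(im,m,None,cv2.INTER_CUBIC)
A=rect(.585,-.089,.094);B=rect(.585,-.089,.052)
cv2.imwrite("pics/r2.png",np.hstack([A,B]))
E
```

```text
[ 0.58403111 -0.09060159  0.20019047] [ 9.94599605e-01  1.03785626e-01 -2.80082073e-04  3.01339162e-04] 0.03573475793744743
[ 0.65949212 -0.07450731  0.32473683]
```

View pics/r2.png

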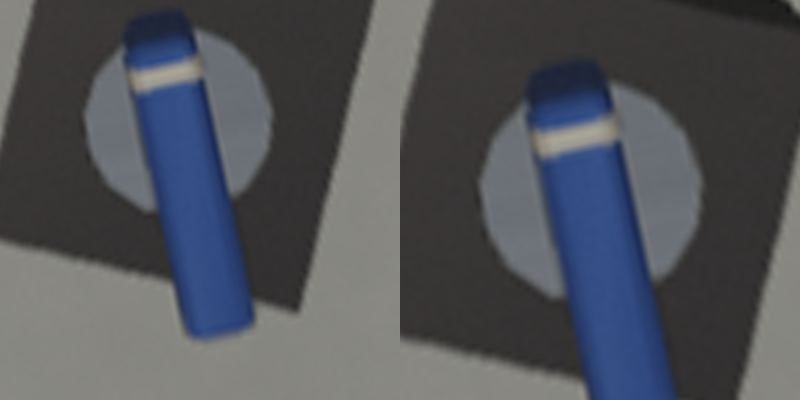

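The collar's centre at z=0.052 comes out at (0.5868,-0.0876), 35.7 mm across (36 given), with yaw 0.21. I'll descend and grip.

Converted, 0.0034 m is 3.4, 0.117 m is 117.

Call:
jog_arm --increments '[[[0,0,0],[3.4,-2.5,60],0.085],[[0,0,0],[3.4,-2.5,100],0.085],[[0,0,0],[3.4,-2.5,117],0.085],[[0,0,0],[3.4,-2.5,117],0.085],[[0,0,0],[3.4,-2.5,117],0.0],[[0,0,0],[3.4,-2.5,117],0.0],[[0,0,0],[3.4,-2.5,117],0.0],[[0,0,0],[3.4,-2.5,117],0.0],[[0,0,0],[3.4,-2.5,117],0.0],[[0,0,0],[3.4,-2.5,117],0.0]]'

```text
clock: 3.2
eef_pos: [0.588, -0.087, 0.0837]
tool_rot: [0.995, 0.104, 0.001, 0.0]
ft_force: [-1.0, 0.3, 4.5]
grip_width: 0.0111
grasp_force: 59.0
```

Converted, -0.11 m is -110, -0.05 m is -50.

Call:
jog_arm --increments '[[[0,0,0],[0,0,-50],0],[[0,0,0],[0,0,-110],0],[[0,0,0],[0,0,-110],0],[[0,0,0],[0,0,-110],0]]'

```text
clock: 3.7
eef_pos: [0.587, -0.0869, 0.192]
tool_rot: [0.995, 0.104, -0.001, -0.0]
ft_force: [-0.4, -0.2, -1.3]
grip_width: 0.011
grasp_force: 59.0
```

```bash
python3 - <<'E'
from h import *
o=bot.get_obs();p=o["eef_pos"];print(p,o["tool_rot"],o["grasp_force"])
c=bot.calibration("wrist");im=bot.camera("wrist")[:,:,::-1].copy()
cv2.imwrite("pics/w3.png",im)
x0,y0,z=p[0],p[1],p[2]-.030
half=.032;n=400;g=np.linspace(-half,half,n);m=np.zeros((n,n,2),np.float32)
for i,a in enumerate(g):
    for j,b in enumerate(g): m[i,j]=proj(c,np.array([x0-a,y0-b,z]))
cv2.imwrite("pics/r3.png",np.hstack([cv2.remap(im,m,None,cv2.INTER_CUBIC),cv2.resize(im,(400,300))[:,:400].copy() if 0 else cv2.copyMakeBorder(cv2.resize(im,(400,300)),0,100,0,0,0)]))
E
```

```text
[ 0.58695388 -0.08694934  0.19203442] [ 9.94605157e-01  1.03730369e-01 -7.48825747e-04 -1.79389839e-04] 58.96246612071991
```

View pics/r3.png

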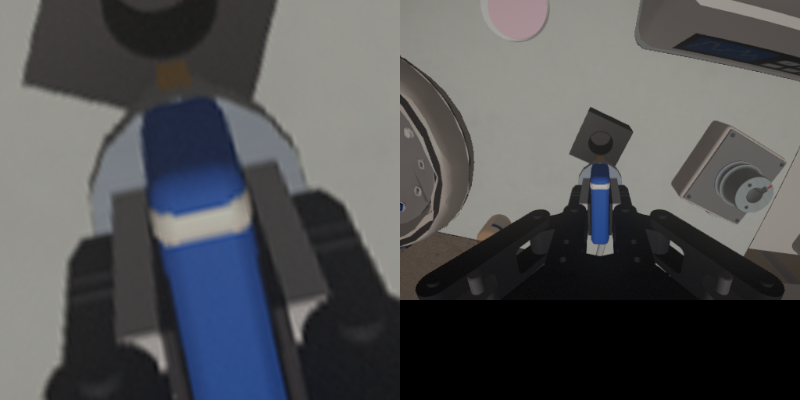

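The spindle is held upright, and its collar sits about 1 mm behind the TCP along tool x. I'll move it over the hub with the yaw near -0.74.

Call:
jog_arm --increments '[[[0,0,3.792],[-53.3,188.4,0],0],[[0,0,3.792],[-53.3,188.4,0],0],[[0,0,3.792],[-53.3,188.4,0],0],[[0,0,3.792],[-53.3,188.4,0],0],[[0,0,3.792],[-53.3,188.4,0],0],[[0,0,3.792],[-53.3,188.4,0],0],[[0,0,3.792],[-53.3,188.4,0],0],[[0,0,3.792],[-53.3,188.4,0],0]]'

```text
clock: 4.75
eef_pos: [0.5217, -0.3552, 0.1923]
tool_rot: [0.952, -0.305, 0.006, -0.026]
ft_force: [-0.2, -0.0, -1.4]
grip_width: 0.0111
grasp_force: 59.1
```

```bash
python3 - <<'E'
from h import *
from scipy.spatial.transform import Rotation as R
o=bot.get_obs();M=R.from_quat(o["tool_rot"]).as_matrix();p=o["eef_pos"]
print(p,np.arctan2(M[1,0],M[0,0]),M[:,2],M.T@(np.array([.5738,-.2823,.19])-p))
c=bot.calibration("wrist");im=bot.camera("wrist")[:,:,::-1].copy();cv2.imwrite("pics/w4.png",im)
u,v=map(int,proj(c,np.array([.5731,-.2816,.096])))
print(u,v)
u=min(max(u,60),450);v=max(v,60);cv2.imwrite("pics/r4.png",cv2.resize(im[v-60:v+60,u-60:u+60],None,fx=5,fy=5,interpolation=cv2.INTER_CUBIC))
E
```

```text
[ 0.52169638 -0.3552063   0.19231248] -0.6209341667833523 [ 0.02760672  0.04605594 -0.99855732] [-2.87643205e-05 -8.93587022e-02  7.10532525e-03]
160 196
```

View pics/r4.png

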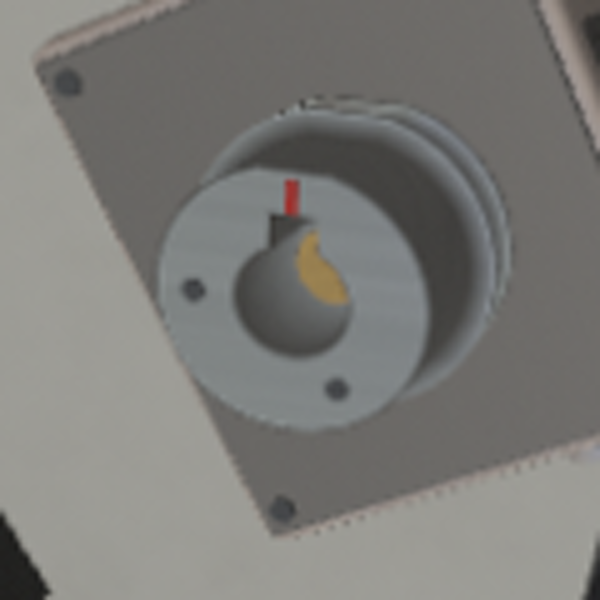

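The arm is 9 cm off the expected pose, along tool y, and slightly tilted. I'll check the joints and whether it has settled before I do anything else.

```bash
python3 -c "
from h import *
o=bot.get_obs();print(o['joint_pos'],o['joint_vel'])"
```

```text
[-0.62210429  0.53345727  0.28880668  1.33004607  0.05299128  3.14061145] [ 0.01064381 -0.00258846  0.0103082   0.00317789  0.00823583  0.00086329]
```

Call:
jog_arm --increments '[[[0,0,0],[0,0,0],0],[[0,0,0],[0,0,0],0]]'

```text
clock: 5.05
eef_pos: [0.5223, -0.3551, 0.1932]
tool_rot: [0.952, -0.305, 0.007, -0.026]
ft_force: [-0.3, 0.2, -1.2]
grip_width: 0.0111
grasp_force: 59.1
```

```bash
python3 -c "
from h import *
o=bot.get_obs();print(o['joint_pos'],o['joint_vel'])"
```

```text
[-0.62127483  0.53321413  0.28977992  1.33025787  0.05356301  3.14056451] [-4.37212359e-03 -2.39899983e-03  1.95997496e-05  1.47910252e-03
  1.38847976e-04  2.00506668e-03]
```

The cause is joint 6 at its limit: yaw = π + j1 − j6, so the keyway yaw needs the half-turned grasp. I'll put the spindle back in the stand and regrip it turned by π.

```bash
cat >> h.py <<'E'
from scipy.spatial.transform import Rotation as Rot
def to(p,yaw):
    o=bot.get_obs();A=Rot.from_quat(o["tool_rot"])
    T=Rot.from_matrix(np.array([[np.cos(yaw),np.sin(yaw),0],[np.sin(yaw),-np.cos(yaw),0],[0,0,-1]]))
    print("now",o["eef_pos"].round(4),"rot",(A.inv()*T).as_rotvec().round(4),"d",A.inv().apply(np.array(p)-o["eef_pos"]).round(4))
E
python3 -c "
from h import *
to([.5875,-.0872,.195],.208)"
```

```text
now [ 0.5223 -0.3551  0.1932] rot [-0.0516 -0.0195 -0.8281] d [-0.1027 -0.2556  0.0121]
```

Converted, -0.2556 m is -255.6, -0.1027 m is -102.7, -0.828 rad is -3.312.

Call:
jog_arm --increments '[[[-0.2064,-0.078,-3.312],[-102.7,-255.6,12.1],0],[[-0.2064,-0.078,-3.312],[-102.7,-255.6,12.1],0],[[-0.2064,-0.078,-3.312],[-102.7,-255.6,12.1],0],[[-0.2064,-0.078,-3.312],[-102.7,-255.6,12.1],0],[[-0.2064,-0.078,-3.312],[-102.7,-255.6,12.1],0],[[-0.2064,-0.078,-3.312],[-102.7,-255.6,12.1],0],[[-0.2064,-0.078,-3.312],[-102.7,-255.6,12.1],0],[[-0.2064,-0.078,-3.312],[-102.7,-255.6,12.1],0]]'

```text
clock: 6.05
eef_pos: [0.5871, -0.0894, 0.195]
tool_rot: [0.995, 0.102, -0.0, 0.0]
ft_force: [0.2, -0.4, -0.9]
grip_width: 0.0105
grasp_force: 59.3
```

```bash
python3 -c "
from h import *
to([.5875,-.0870,.084],.208)"
```

```text
now [ 0.5871 -0.0894  0.195 ] rot [ 0.      0.0003 -0.0039] d [ 0.0009 -0.0022  0.111 ]
```

Converted, 0.109 m is 109, 0.1 m is 100, -0.004 rad is -0.016.

Call:
jog_arm --increments '[[[0,0,-0.016],[0.9,-2.2,30],0],[[0,0,-0.016],[0.9,-2.2,70],0],[[0,0,-0.016],[0.9,-2.2,100],0],[[0,0,-0.016],[0.9,-2.2,109],0],[[0,0,-0.016],[0.9,-2.2,109],0]]'

```text
clock: 6.68
eef_pos: [0.5878, -0.0867, 0.0862]
tool_rot: [0.995, 0.104, -0.0, -0.0]
ft_force: [0.4, 0.5, -1.3]
grip_width: 0.0111
grasp_force: 59.3
```

Call:
jog_arm --increments '[[[0,0,0],[0,0,2.5],0],[[0,0,0],[0,0,2.5],0],[[0,0,0],[0,0,2.5],0.085],[[0,0,0],[0,0,2.5],0.085],[[0,0,0],[0,0,2.5],0.085],[[0,0,0],[0,0,2.5],0.085],[[0,0,0],[0,0,-50],0.085],[[0,0,0],[0,0,-110],0.085],[[0,0,0],[0,0,-110],0.085],[[0,0,0],[0,0,-110],0.085]]'

```text
clock: 7.92
eef_pos: [0.5876, -0.0858, 0.1959]
tool_rot: [0.994, 0.105, -0.0, -0.0]
ft_force: [-0.4, 0.8, -0.4]
grip_width: 0.0849
grasp_force: 0.0
```

```bash
python3 -c "
from h import *
o=bot.get_obs();print(o['joint_pos'],o['grip_width'])
to([.587,-.088,.2],.208)
c=bot.calibration('wrist');im=bot.camera('wrist')[:,:,::-1].copy()
half=.032;n=400;g=np.linspace(-half,half,n);m=np.zeros((n,n,2),np.float32)
for i,a in enumerate(g):
    for j,b in enumerate(g): m[i,j]=proj(c,np.array([.5868-a,-.0876-b,.052]))
cv2.imwrite('pics/r5.png',cv2.remap(im,m,None,cv2.INTER_CUBIC))"
```

```text
[-1.45103636e-01  4.53034536e-01  1.68513561e-01  1.28635118e+00
  6.99809366e-05  2.78627865e+00] 0.08491336027036205
now [ 0.5876 -0.0858  0.1959] rot [-0.0001  0.      0.0022] d [-0.001   0.002  -0.0041]
```

View pics/r5.png

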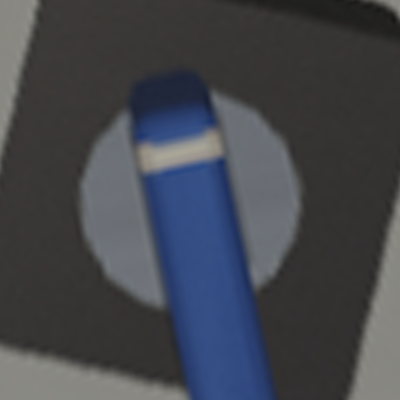

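The spindle is back in the stand, collar centre at about (0.587,-0.0864), yaw 0.21. I'll turn the gripper by π.

Call:
jog_arm --increments '[[[0,0,-6.28],[0,0,0],0.085],[[0,0,-6.28],[0,0,0],0.085],[[0,0,-6.28],[0,0,0],0.085],[[0,0,-6.28],[0,0,0],0.085],[[0,0,-6.28],[0,0,0],0.085],[[0,0,-6.28],[0,0,0],0.085],[[0,0,-6.28],[0,0,0],0.085],[[0,0,-6.28],[0,0,0],0.085],[[0,0,-6.28],[0,0,0],0.085]]' --quiet true

```text
ok
```

Call:
jog_arm --increments '[[[0,0,-6.28],[0,0,0],0.085],[[0,0,-6.28],[0,0,0],0.085],[[0,0,-6.28],[0,0,0],0.085],[[0,0,-6.28],[0,0,0],0.085],[[0,0,-6.28],[0,0,0],0.085],[[0,0,-6.28],[0,0,0],0.085],[[0,0,-6.28],[0,0,0],0.085],[[0,0,-6.28],[0,0,0],0.085],[[0,0,-6.28],[0,0,0],0.085]]'

```text
clock: 10.22
eef_pos: [0.5864, -0.0857, 0.1933]
tool_rot: [-0.106, 0.994, 0.001, -0.002]
ft_force: [-0.1, -0.2, -0.2]
grip_width: 0.0851
grasp_force: 0.0
```

```bash
python3 -c "
from h import *
print(bot.get_obs()['joint_pos'])
to([.5871,-.0864,.084],.21+np.pi)"
```

```text
[-1.45102030e-01  4.55857519e-01  1.66307506e-01  1.28631568e+00
  8.01257311e-05 -3.56673999e-01]
now [ 0.5864 -0.0857  0.1933] rot [ 0.0018 -0.0047  0.0016] d [-0.0011 -0.0011  0.1093]
```

Call:
jog_arm --increments '[[[0,0,0],[-0.7,-0.8,60],0.085],[[0,0,0],[-0.7,-0.8,100],0.085],[[0,0,0],[-0.7,-0.8,110],0.085],[[0,0,0],[-0.7,-0.8,110],0.085],[[0,0,0],[-0.7,-0.8,110],0.0],[[0,0,0],[-0.7,-0.8,110],0.0],[[0,0,0],[-0.7,-0.8,110],0.0],[[0,0,0],[-0.7,-0.8,110],0.0],[[0,0,0],[-0.7,-0.8,110],0.0],[[0,0,0],[-0.7,-0.8,110],0.0]]'

```text
clock: 11.48
eef_pos: [0.5889, -0.0866, 0.0866]
tool_rot: [-0.104, 0.995, -0.0, 0.0]
ft_force: [-0.7, 1.3, 4.3]
grip_width: 0.0108
grasp_force: 59.1
```

Call:
jog_arm --increments '[[[0,0,0],[0,0,-50],0],[[0,0,0],[0,0,-110],0],[[0,0,0],[0,0,-110],0],[[0,0,0],[0,0,-110],0]]'

```text
clock: 11.98
eef_pos: [0.5879, -0.0864, 0.1949]
tool_rot: [-0.104, 0.995, 0.0, -0.001]
ft_force: [-0.5, -0.5, -1.9]
grip_width: 0.0107
grasp_force: 58.9
```

```bash
python3 -c "
from h import *
to([.5731,-.2816,.194],-.74+np.pi)"
```

```text
now [ 0.5879 -0.0864  0.1949] rot [-1.000e-04 -1.900e-03  9.486e-01] d [ 0.0549 -0.1879  0.0009]
```

Call:
jog_arm --increments '[[[0,0,3.796],[54.4,-188.7,0],0],[[0,0,3.796],[54.4,-188.7,0],0],[[0,0,3.796],[54.4,-188.7,0],0],[[0,0,3.796],[54.4,-188.7,0],0],[[0,0,3.796],[54.4,-188.7,0],0],[[0,0,3.796],[54.4,-188.7,0],0],[[0,0,3.796],[54.4,-188.7,0],0],[[0,0,3.796],[54.4,-188.7,0],0]]'

```text
clock: 12.98
eef_pos: [0.5743, -0.2818, 0.1953]
tool_rot: [0.361, 0.933, 0.0, -0.001]
ft_force: [0.9, 0.4, -1.1]
grip_width: 0.0109
grasp_force: 59.1
```

```bash
python3 -c "
from h import *
to([.5738,-.2823,.160],-.74+np.pi)
c=bot.calibration('wrist');im=bot.camera('wrist')[:,:,::-1].copy();s=bot.camera('scene')[:,:,::-1]
cv2.imwrite('pics/r6.png',np.hstack([cv2.resize(im,(400,300)),cv2.resize(s[110:200,210:330],(400,300),interpolation=cv2.INTER_CUBIC)]))"
```

```text
now [ 0.5743 -0.2818  0.1953] rot [-0.0004 -0.0013  0.0017] d [-0.     -0.0007  0.0353]
```

View pics/r6.png

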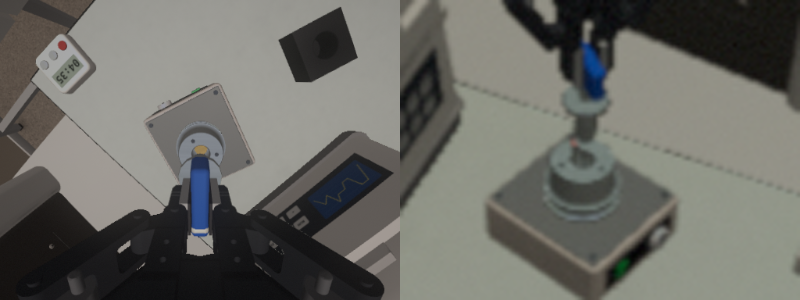

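The spindle is over the hub in both views. I'll lower the nose into the bore, stopping just above where the key would ride.

Call:
jog_arm --increments '[[[0,0,0],[0,-0.4,12],0],[[0,0,0],[0,-0.4,20],0],[[0,0,0],[0,-0.4,26],0],[[0,0,0],[0,-0.4,30],0],[[0,0,0],[0,-0.4,33],0],[[0,0,0],[0,-0.4,33],0]]'

```text
clock: 13.82
eef_pos: [0.5747, -0.2826, 0.1629]
tool_rot: [0.362, 0.932, 0.0, 0.0]
ft_force: [2.2, 0.8, -2.4]
grip_width: 0.0108
grasp_force: 58.9
```

Call:
jog_arm --increments '[[[0,0,0],[0,0,2],0],[[0,0,0],[0,0,4],0],[[0,0,0],[0,0,6],0],[[0,0,0],[0,0,6],0]]'

```text
clock: 14.32
eef_pos: [0.5747, -0.2827, 0.157]
tool_rot: [0.362, 0.932, 0.0, 0.0]
ft_force: [3.5, 0.2, -0.6]
grip_width: 0.011
grasp_force: 59.2
```

Converted, 0.0004 m is 0.4, 0.004 m is 4.

Call:
jog_arm --increments '[[[0,0,0],[-0.5,0.4,1],0],[[0,0,0],[-0.5,0.4,2],0],[[0,0,0],[-0.5,0.4,3],0],[[0,0,0],[-0.5,0.4,4],0],[[0,0,0],[-0.5,0.4,4],0]]'

```text
clock: 14.95
eef_pos: [0.5748, -0.2827, 0.1528]
tool_rot: [0.362, 0.932, 0.0, -0.0]
ft_force: [4.4, -0.1, -0.6]
grip_width: 0.0111
grasp_force: 59.4
```

```bash
python3 -c "
from h import *
print(bot.get_obs()['ft_torque'])"
```

```text
[ 0.17495688 -1.07129348 -0.02105994]
```

Converted, -0.0007 m is -0.7, 0.0007 m is 0.7.

Call:
jog_arm --increments '[[[0,0,0],[-0.7,0.7,0],0],[[0,0,0],[-0.7,0.7,0],0],[[0,0,0],[-0.7,0.7,0],0]]'

```text
clock: 15.32
eef_pos: [0.5751, -0.2827, 0.1525]
tool_rot: [0.362, 0.932, -0.0, -0.001]
ft_force: [1.9, -0.2, -0.1]
grip_width: 0.0105
grasp_force: 59.3
```

Call:
jog_arm --increments '[[[0,0,0],[0,0,1],0],[[0,0,0],[0,0,2],0],[[0,0,0],[0,0,3],0],[[0,0,0],[0,0,4],0],[[0,0,0],[0,0,4],0]]'

```text
clock: 15.95
eef_pos: [0.5753, -0.2827, 0.149]
tool_rot: [0.362, 0.932, -0.0, -0.0]
ft_force: [-1.3, -0.0, 3.4]
grip_width: 0.0113
grasp_force: 59.8
```

The lateral force is gone and the ejector's ~4 N has appeared at the expected depth, so the key is in the keyway. I'll keep pushing.

Converted, 0.0105 m is 10.5, 0.009 m is 9.

Call:
jog_arm --increments '[[[0,0,0],[0,0,1.5],0],[[0,0,0],[0,0,3],0],[[0,0,0],[0,0,4.5],0],[[0,0,0],[0,0,6],0],[[0,0,0],[0,0,7.5],0],[[0,0,0],[0,0,9],0],[[0,0,0],[0,0,10.5],0],[[0,0,0],[0,0,10.5],0]]'

```text
clock: 16.95
eef_pos: [0.5755, -0.2827, 0.1387]
tool_rot: [0.362, 0.932, -0.0, -0.0]
ft_force: [-3.8, 0.9, 7.0]
grip_width: 0.011
grasp_force: 60.3
```

```bash
python3 -c "
from h import *
print(bot.get_obs()['ft_torque'])"
```

```text
[ 0.22559918  1.02741672 -0.00293693]
```

Call:
jog_arm --increments '[[[0,0,0],[0.3,-0.3,1],0],[[0,0,0],[0.3,-0.3,2],0],[[0,0,0],[0.3,-0.3,2],0]]'

```text
clock: 17.32
eef_pos: [0.5755, -0.2827, 0.137]
tool_rot: [0.362, 0.932, 0.0, 0.0]
ft_force: [-2.6, 2.0, 7.0]
grip_width: 0.011
grasp_force: 60.4
```

Call:
jog_arm --increments '[[[0,0,0],[0,0,1],0],[[0,0,0],[0,0,1.5],0],[[0,0,0],[0,0,1.5],0]]'

```text
clock: 17.7
eef_pos: [0.5755, -0.2827, 0.1366]
tool_rot: [0.362, 0.932, -0.0, 0.001]
ft_force: [-4.8, 1.9, 11.5]
grip_width: 0.0108
grasp_force: 61.1
```

Converted, 0.0012 m is 1.2, 0.0008 m is 0.8.

Call:
jog_arm --increments '[[[0,0,0],[0.2,-0.4,0.8],0],[[0,0,0],[0.2,-0.4,1.2],0],[[0,0,0],[0.2,-0.4,1.2],0],[[0,0,0],[0.2,-0.4,1.2],0]]'

```text
clock: 18.2
eef_pos: [0.5754, -0.2827, 0.1366]
tool_rot: [0.362, 0.932, 0.0, 0.001]
ft_force: [-4.5, 2.7, 14.9]
grip_width: 0.0111
grasp_force: 61.7
```

```bash
python3 -c "
from h import *
s=bot.camera('scene')[:,:,::-1];w=bot.camera('wrist')[:,:,::-1]
print(bot.get_obs()['ft_force'],bot.get_obs()['eef_pos'])
cv2.imwrite('pics/r7.png',np.hstack([cv2.resize(s[110:200,210:330],(400,300),interpolation=cv2.INTER_CUBIC),cv2.resize(w,(400,300))]))"
```

```text
[-5.33465427  3.95537371 15.11555178] [ 0.57545006 -0.28274122  0.1365838 ]
```

View pics/r7.png

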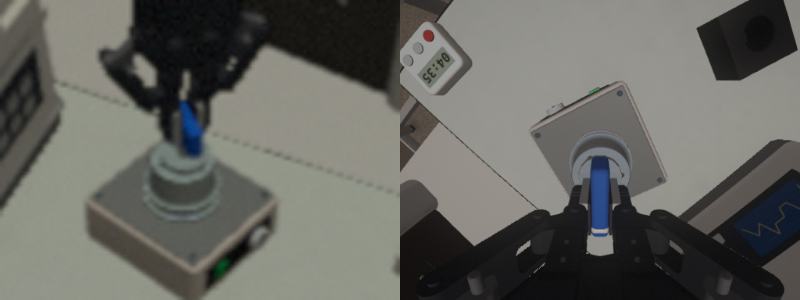

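The collar is seated on the hub. The TCP height has stopped at 0.1366 m while the push rose from 11.5 to 15 N, so it is fully home. I'll hand the job in.

```bash
python3 -c "
from h import *
print(bot.job_done())"
```

```text
the job is handed in; nothing more can be done
None
```

I handed the job in at about 18 s, with the key in the keyway, the collar fully down on the hub against the ejector, and the handle still gripped under about 15 N of push. It took one regrip in the stand, because joint 6 hit its range limit on the first grasp; the hand-in gave no verdict.

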